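# Set out the condiments at the radish stand

## Task

Set out the condiments on the white serving board with its row of three cork coasters: the mustard jar on the end coaster beside the steel pot, the salt shaker on the other end coaster, beside the bowl of radishes, and the pepper mill between them on the middle coaster, each upright and centred on its coaster. Also cover the steel pot with its lid, level and centred on the rim. Set everything down gently without dropping it, and leave the pot, the bowl and the vinegar bottle standing where they are.

Things in the scene. Friction and masses are not known exactly. Their poses are not given: they have to be found in the camera images.
- mill: Pepper mill of dark turned wood, 120 mm tall, standing loose on the table. Foot 54 mm across up to 30 mm height, straight waist 38 mm across from 45 to 95 mm height (grip there, about 80 mm up), rounded head 36 mm across above. Origin at the centre of its underside, z up.
- jar: Mustard jar, loose: straight yellow-brown body 58 mm across and 52 mm tall with a blank paper band, under a white screw cap 54 mm across; 70 mm tall in all. Origin at the centre of its underside, z up.
- salt: Salt shaker of plain steel, loose: cylinder 42 mm across and 60 mm tall under a domed perforated cap; 77 mm tall in all. Origin at the centre of its underside, z up.
- lid: Round steel lid of the pot, loose, lying right way up on the table. Disc 96 mm across between 5 and 9 mm height, above a locating plug 72 mm across and 5 mm deep underneath that drops into the pot's mouth; black upright cylinder knob on top in the middle, 22 mm across, from 9 to 43 mm height (grip it about 33 mm up). Origin at the centre of the plug's underside, z up: seated on the pot it lies 60 mm above the pot's underside.
- coaster_left: The end coaster on the robot's left (+y). Round cork coaster, 90 mm across, 4 mm thick, fixed on the white plastic serving board (110 mm wide, 330 mm long, 15 mm thick), so its top is 19 mm above the table. Origin at the centre of its underside, z up.
- coaster_mid: The middle coaster, 110 mm from either neighbour (centre to centre). Round cork coaster, 90 mm across, 4 mm thick, fixed on the white plastic serving board (110 mm wide, 330 mm long, 15 mm thick), so its top is 19 mm above the table. Origin at the centre of its underside, z up.
- coaster_right: The end coaster on the robot's right (-y). Round cork coaster, 90 mm across, 4 mm thick, fixed on the white plastic serving board (110 mm wide, 330 mm long, 15 mm thick), so its top is 19 mm above the table. Origin at the centre of its underside, z up.
- pot: Open steel pot, 90 mm across, 65 mm tall, walls 3 mm (mouth 84 mm across), some white pickled onions inside well below the rim; 0.9 kg, loose. It stands just off one end of the serving board, about 125 mm from the end coaster (centre to centre), on either side from start to start. Origin at the centre of its underside, z up.
- bowl: White ceramic bowl of small red radishes, 96 mm across at the rim and 45 mm tall (radishes to about 57 mm), loose. It stands off the end of the serving board opposite the pot. Origin at the centre of its underside, z up.
- vinegar: Closed green glass vinegar bottle, 60 mm across, 180 mm tall, loose; a bystander to the far left of the work. Origin at the centre of its underside, z up.
Things that resemble listed ones, but are neither listed nor needed, are in the scene too. Leave any blue or red look-alike of the jar alone.

How it is judged:
By the outcome, as a careful person would: the job done as asked, in the order asked, and still so for the second after the job is handed in, with the robot touching nothing.
It also fails if it takes over 115 s, if anything falls off the work surface, if the arm or the gripper's body presses on something with over 40 N, if the wrist force passes 120 N, or if a joint passes its speed limit or range.

## Robot

A 6-joint arm with a two-finger parallel gripper is mounted at the origin on the work surface. World frame = base frame: x ahead of the robot, y to its left, z up, the work surface at z = 0. Lengths are in m, angles in rad, forces in N, time in s.
With the tool pointing down it reaches from about 0.325 to 0.9 m from the base axis. Payload 3.5 kg.
Tool frame: the origin (TCP) lies between the finger pads; the fingertips stand 25 mm ahead of it and the grasp point (between the pads) lies 6 mm ahead of it (nose_length is the distance from the TCP to the fingertips, in m); z points along the fingers, x is the direction in which the jaws open and shut, and the axes are right-handed (so a half turn about z gives the same grasp; the last joint's range is limited). The gripper opens to 85 mm and grips with 20 to 120 N. Pads are 22 mm wide; open, the fingers measure 114 mm over their backs; the gripper's body (76 mm by 85 mm) begins 54 mm behind the grasp point. The pads swing forward as they close: fully open they stand 13 mm farther back than shut.
Start: joints at [-1.23, 0.276, -0.026, 1.268, 0, 1.467], TCP at [0.268, -0.564, 0.256] pointing down, gripper open.
Joint ranges: [-3.12, 3.12], [-0.85, 1.88], [-1.08, 1.24], [-1.95, 2.15], [-1.57, 1.53], [-3.14, 3.14]. Speed limits (rad/s): [2.57, 2.57, 3.14, 3.14, 3.14, 3.14].

## Interface

Orientations are given as a unit quaternion [w, x, y, z].
In Python, from rig import sense, read_camera, sign_off, nose_length gives the robot as it stands. The module is installed in compiled form; this text tells all that it offers.
- The arm moves only by the tool servo_tool, never from a script. Its argument "plan" is text: rows parted by semicolons, each of 7 numbers parted by spaces: the shift along the tool's x, y, z in cm, then the turn, a rotation vector about the tool's x, y, z in degrees, then the closure, from 0 (fully open) to 1 (shut). A call has exactly 8 rows; each row is the pose to reach, as a shift and turn from the pose commanded when the call began, along the tool's axes at that moment; what a row does not reach only later rows make up. A row lasts 1/12 s, in which the tool goes at most 41.7 mm and 7.16 degrees, less where a joint would pass 70% of its speed; a pose out of reach is approached as far as the arm can. A call with a gripper value outside its range is refused whole. The fingers move at their own pace and stop on an object; the grip force is fixed at half the most. Time passes only in rows, so rows that repeat a pose let the fingers close, or fill a call up. It gives the time, the measured TCP pose, the force and the opening at its end, in the units of the state.
- sense(): the state, without advancing time (a new reading comes with each control period).
- read_camera(name): name is "scene" or "top"; returns a dict with "color" (400x640x3 uint8, red, green, blue), "range_z" (400x640 float32, m along the optical axis (not along the pixel's ray), 0 where there is no reading), "mtx" (3x3 intrinsics, pixels), "rvec" (rotation vector, rad) and "tvec" (3), from world to camera coordinates, as OpenCV has them. Camera axes: x right, y down, z forward; pixel columns grow to the right and rows downward; lengths in m; the calibration is good to about 2 mm. A picture is of the moment at which its call begins.
- sign_off(): hands the job in, once; it reports no verdict.
The state is a dict: "clock": time; "joint_pos": joint angles; "joint_velocities": joint speeds; "joint_efforts": joint torques, N m; "eef_pos": TCP position; "orientation": TCP orientation; "contact_force": force on the tool from outside, world axes, zero at the start; "moment": the same for the moment, N m; "finger_gap": finger opening in m.
Only numpy, scipy, OpenCV 4.12 (cv2) and the standard library are available. Lean on these libraries where they do the work, as an engineer would, in place of code of your own. Each camera call takes 0.05 s, during which the arm holds its last target.

## Working session

There is one attempt and no reset: what is moved stays moved. The work goes in short steps, Python scripts to look and compute and a tool call to move; the robot and the scene stay as the last step left them, time stands still between calls to the robot, and variables do not carry over. Pictures are saved under pics/ and viewed, and the job is handed in when it is done.

Besides the shell and the picture viewer there is one more tool, called after "Emit:" by a JSON object that holds its "method" and its "body". servo_tool: Moves the arm, as the interface text tells. Its arguments: {"type":"object","properties":{"plan":{"type":"string"}},"required":["plan"]}

```bash
ls -la; mkdir -p pics; python3 - <<'E'
from rig import *
import cv2,numpy as np
print(sense(), nose_length if not callable(nose_length) else nose_length())
for n in ("scene","top"):
    c=read_camera(n); cv2.imwrite(f"pics/{n}0.png",c["color"][:,:,::-1])
    np.savez(f"{n}0.npz",**c); print(c["mtx"],c["rvec"],c["tvec"])
E
```

```text
total 12
drwxr-xr-x  3 agent agent 4096 Dec  6 05:43 .
drwxr-xr-x 23 root  root  4096 Dec  6 05:43 ..
drwxr-xr-x  2 agent agent 4096 Dec  6 05:43 pics
{'clock': 0.0, 'joint_pos': array([-1.23045264e+00,  2.77152262e-01, -2.78939606e-02,  1.26801658e+00,
       -9.03132646e-06,  1.46740881e+00]), 'joint_velocities': array([-6.99901449e-04, -1.34265624e-03, -9.34580171e-04,  9.49140025e-05,
        7.78875318e-05,  1.41199215e-03]), 'joint_efforts': array([-1.13272941e-03, -4.45505512e+01,  2.95204389e+01,  1.64100376e-02,
       -7.01354588e-05,  1.87166634e-06]), 'eef_pos': array([ 0.26806979, -0.56377909,  0.25514153]), 'orientation': array([-6.97437512e-04,  8.45372840e-01, -5.34175512e-01, -8.93212662e-04]), 'contact_force': array([ 0.07565843, -0.46560635,  0.58877797]), 'moment': array([ 0.06680084,  0.00127712, -0.01999708]), 'finger_gap': 0.08538786992750202} 0.025
[[387.34598451   0.         320.98996787]
 [  0.         387.34598451 196.08903073]
 [  0.           0.           1.        ]] [ 0.92352238  2.50700824 -1.07360991] [ 0.31610858 -0.23954485  1.25872086]
[[413.63059147   0.         315.29978112]
 [  0.         413.63059147 202.39831341]
 [  0.           0.           1.        ]] [ 2.11906346 -2.13083302  0.13510978] [0.10878335 0.52178026 1.08197366]
```

View pics/scene0.png

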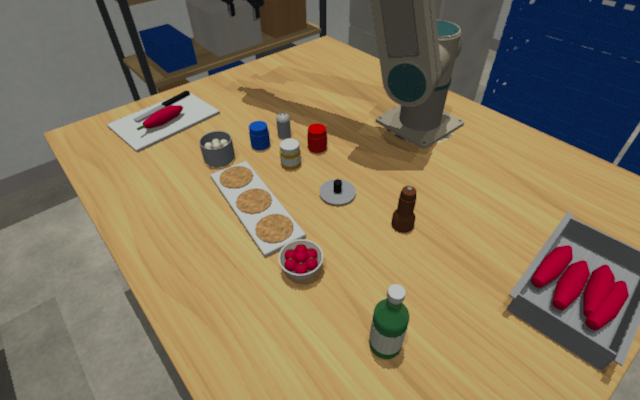

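View pics/top0.png

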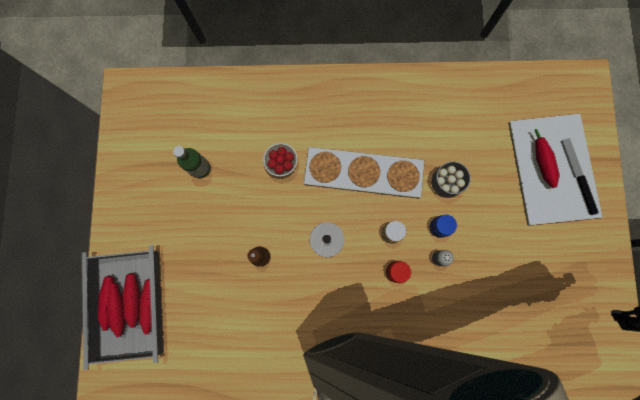

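Top picture: bowl (281,160), board with coasters at (325,167), (364,171), (403,177), pot (451,180). Image left is +y, so the pot is at the right end. The jar goes on coaster_right and the salt on coaster_left.

Candidates:
- **Jar:** white cap (395,232). The blue (444,226) and red (400,272) are look-alikes.
- **Salt:** steel shaker (445,258).
- **Mill:** dark (259,257).
- **Lid:** (327,240).

Next I'll take a close crop and measure.

```bash
cat > h.py <<'E'
import numpy as np,cv2
def world(c):
    R,_=cv2.Rodrigues(c["rvec"]); K=c["mtx"]; t=c["tvec"].ravel()
    d=c["range_z"]; v,u=np.mgrid[0:d.shape[0],0:d.shape[1]]
    p=np.stack([(u-K[0,2])/K[0,0]*d,(v-K[1,2])/K[1,1]*d,d],-1)
    w=(p-t)@R; w[d==0]=np.nan
    return w
def ray(c,u,v,z):
    R,_=cv2.Rodrigues(c["rvec"]); K=c["mtx"]; t=c["tvec"].ravel()
    r=R.T@np.array([(u-K[0,2])/K[0,0],(v-K[1,2])/K[1,1],1]); o=-R.T@t
    return o+r*(z-o[2])/r[2]
def circ(P):
    (x,y),r=cv2.minEnclosingCircle(P[:,:2].astype(np.float32)); return round(x,4),round(y,4),round(r,4)
E
python3 - <<'E'
from h import *
t=dict(np.load("top0.npz")); s=dict(np.load("scene0.npz"))
a=cv2.resize(t["color"][130:290,230:480,::-1],None,fx=3.2,fy=3.2,interpolation=2); cv2.imwrite("pics/t_crop.png",a)
a=cv2.resize(s["color"][95:285,190:440,::-1],None,fx=3.1,fy=3.1,interpolation=2); cv2.imwrite("pics/s_crop.png",a)
for n,c in (("top",t),("scene",s)):
    w=world(c); m=(w[...,2]>0.012)&(w[...,2]<.2)&(w[...,0]>.3)&(w[...,0]<.8)&(np.abs(w[...,1])<.45)
    k,l,st,ce=cv2.connectedComponentsWithStats(m.astype(np.uint8))
    tb=w[(np.abs(w[...,2])<.01)]; print(n,"table z",np.nanmedian(tb[:,2]))
    for i in range(1,k):
        if st[i,4]<15: continue
        P=w[l==i]; zt=np.percentile(P[:,2],98)
        T=P[P[:,2]>zt-.008]
        print(ce[i].round(),st[i,4],"ztop",zt.round(4),"all",circ(P),"topband",circ(T),T[:,:2].mean(0).round(4))
E
```

```text
top table z 0.0008754111143349444
[280. 159.] 882 ztop 0.0564 all (0.6438, 0.204, 0.048) topband (0.6432, 0.203, 0.0456) [0.6428 0.2031]
[192. 161.] 710 ztop 0.1819 all (0.6298, 0.4358, 0.0301) topband (0.6312, 0.4379, 0.0145) [0.6308 0.4368]
[364. 172.] 4334 ztop 0.0238 all (0.6125, -0.0286, 0.1714) topband (0.6123, -0.0285, 0.1699) [ 0.6125 -0.0294]
[451. 179.] 979 ztop 0.0675 all (0.5843, -0.2622, 0.0462) topband (0.5844, -0.2621, 0.046) [ 0.5848 -0.2651]
[443. 226.] 473 ztop 0.0745 all (0.4565, -0.2346, 0.0289) topband (0.4578, -0.2361, 0.0269) [ 0.4569 -0.2359]
[394. 232.] 420 ztop 0.0747 all (0.4416, -0.1036, 0.0289) topband (0.4417, -0.1036, 0.0269) [ 0.4417 -0.1037]
[326. 239.] 63 ztop 0.049 all (0.4243, 0.0803, 0.0148) topband (0.4241, 0.0762, 0.0103) [0.424  0.0759]
[259. 256.] 343 ztop 0.1202 all (0.3778, 0.2585, 0.0266) topband (0.3785, 0.2592, 0.0159) [0.378  0.2588]
[443. 258.] 274 ztop 0.08 all (0.3718, -0.2301, 0.0206) topband (0.3719, -0.2279, 0.0186) [ 0.3718 -0.2299]
[399. 272.] 433 ztop 0.075 all (0.3359, -0.1126, 0.0291) topband (0.3361, -0.113, 0.027) [ 0.3357 -
[... 306 characters left out ...]
108, 0.0291) topband (0.3391, -0.1099, 0.0271) [ 0.3407 -0.1081]
[216. 147.] 947 ztop 0.0649 all (0.586, -0.2607, 0.0476) topband (0.5854, -0.2608, 0.0465) [ 0.5863 -0.26  ]
[289. 153.] 516 ztop 0.0713 all (0.4448, -0.1, 0.0293) topband (0.4438, -0.1004, 0.0282) [ 0.4453 -0.0995]
[268. 221.] 5307 ztop 0.0495 all (0.6172, 0.0286, 0.226) topband (0.6457, 0.2045, 0.0482) [0.6463 0.2069]
[337. 186.] 103 ztop 0.044 all (0.428, 0.0792, 0.0103) topband (0.428, 0.0789, 0.0102) [0.4284 0.0792]
[405. 209.] 782 ztop 0.1172 all (0.381, 0.263, 0.0275) topband (0.3802, 0.2616, 0.0168) [0.383  0.2634]
[383. 316.] 1060 ztop 0.1811 all (0.6423, 0.4326, 0.0258) topband (0.6324, 0.4399, 0.0146) [0.6341 0.4394]
```

View pics/t_crop.png

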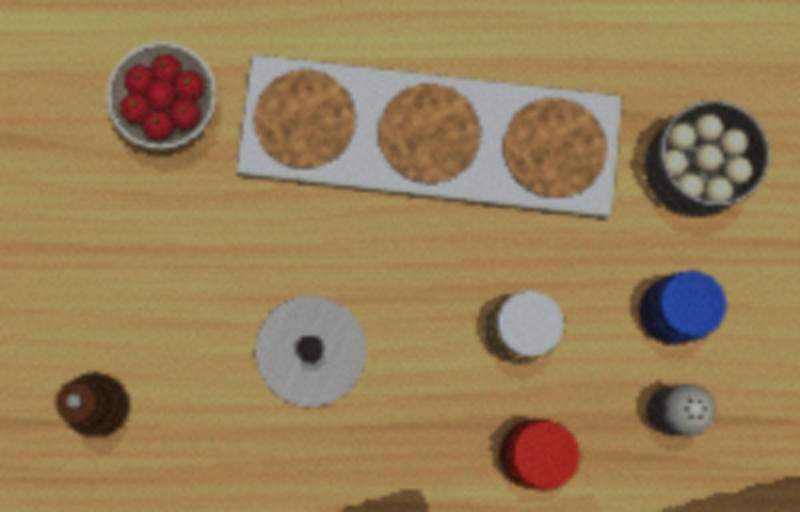

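View pics/s_crop.png

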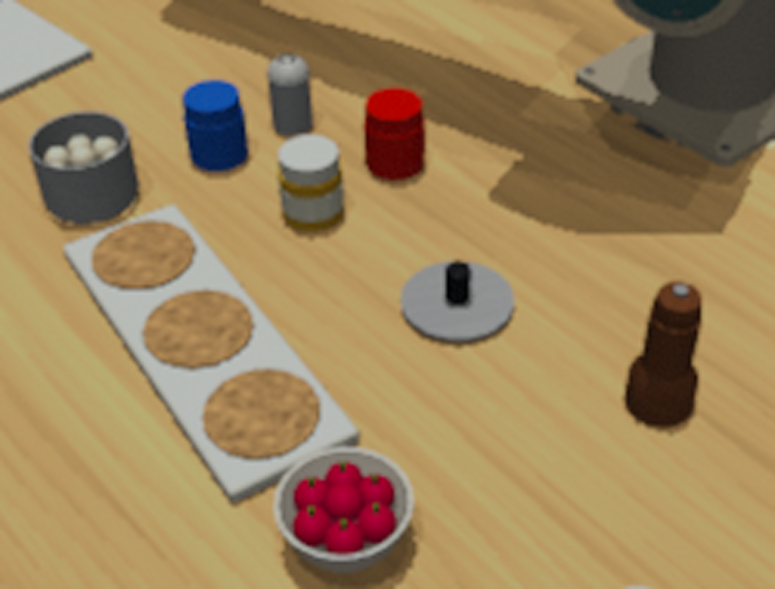

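The crops confirm the choice. The jar is the white-capped one with the yellow-brown body (top 395,232; scene 290,153), and the salt is the steel shaker (top 445,258). Next I'll fit the coasters, lid disc and mill.

```bash
cat > meas.py <<'E'
from h import *
def fitmask(c,m,z):
    cs,_=cv2.findContours(m.astype(np.uint8),cv2.RETR_EXTERNAL,cv2.CHAIN_APPROX_NONE)
    out=[]
    for q in cs:
        if cv2.contourArea(q)<60: continue
        P=np.array([ray(c,u,v,z)[:2] for u,v in q[:,0]],np.float64)
        A=np.c_[2*P,np.ones(len(P))]; x=np.linalg.lstsq(A,(P**2).sum(1),rcond=None)[0]
        out.append((x[:2].round(4),round(float(np.sqrt(x[2]+x[0]**2+x[1]**2)),4)))
    return out
E
python3 - <<'E'
from meas import *
for n in ("top","scene"):
    c=dict(np.load(n+"0.npz")); w=world(c); hsv=cv2.cvtColor(c["color"],cv2.COLOR_RGB2HSV)
    reg=(w[...,2]>.009)&(w[...,2]<.03)&(w[...,0]>.52)&(w[...,0]<.70)&(np.abs(w[...,1]+.03)<.2)
    m=(reg&(hsv[...,1]>80)).astype(np.uint8)
    m=cv2.morphologyEx(m,cv2.MORPH_OPEN,np.ones((5,5),np.uint8))
    print(n,"coasters",fitmask(c,m,.019))
    reg=(np.hypot(w[...,0]-.426,w[...,1]-.078)<.065)&(hsv[...,1]<70)
    m=cv2.morphologyEx(reg.astype(np.uint8),cv2.MORPH_CLOSE,np.ones((9,9),np.uint8))
    print("lid",fitmask(c,m,.009))
E
```

```text
top coasters [(array([ 0.5997, -0.1382]), 0.0419), (array([ 0.6141, -0.0299]), 0.0422), (array([0.6283, 0.0798]), 0.0423)]
lid [(array([0.4247, 0.0761]), 0.0467)]
scene coasters [(array([0.6282, 0.0827]), 0.0426), (array([ 0.6153, -0.0271]), 0.0417), (array([ 0.6012, -0.1351]), 0.042)]
lid [(array([0.4253, 0.0785]), 0.0475)]
```

```bash
cat > go.py <<'E'
import sys,numpy as np
from rig import sense
from scipy.spatial.transform import Rotation as Ro
s=sense(); q=s["orientation"]; R=Ro.from_quat([q[1],q[2],q[3],q[0]]).as_matrix()
yaw=np.degrees(np.arctan2(R[1,0],R[0,0]))
print("t",round(s["clock"],2),"tcp",s["eef_pos"].round(4),"yaw",yaw.round(1),"tilt z",R[:,2].round(3),"gap",round(s["finger_gap"],4),"F",np.round(s["contact_force"],1),"q1,q6",np.degrees(s["joint_pos"][[0,5]]).round(0))
if len(sys.argv)>3:
    g=np.array([float(a) for a in sys.argv[1:4]]); d=R.T@(g-s["eef_pos"])*100
    print("shift cm",d.round(2), "len",np.linalg.norm(d).round(1))
    if len(sys.argv)>4:
        Rg=Ro.from_euler("z",float(sys.argv[4]),degrees=True)*Ro.from_matrix(np.diag([1.,-1,-1]))
        print("turn deg",np.degrees((Ro.from_matrix(R).inv()*Rg).as_rotvec()).round(2))
E
python3 go.py .443 -.102 .18 -7
```

```text
t 0.1 tcp [ 0.2681 -0.5638  0.2553] yaw -64.6 tilt z [-0.001  0.002 -1.   ] gap 0.0856 F [ 0.5 -0.1  0.2] q1,q6 [-70.  84.]
shift cm [-34.18 -35.62   7.6 ] len 50.0
turn deg [ -0.07   0.1  -57.57]
```

Emit:
{"method": "servo_tool", "body": {"plan": "-0.7 -0.7 0 0 0 -2 0; -2.5 -2.6 0 0 0 -7 0; -5.2 -5.4 0.5 0 0 -13 0; -8 -8.3 1 0 0 -19 0; -10.8 -11.2 1.5 0 0 -25 0; -13.6 -14.1 2 0 0 -31 0; -16.4 -17 2.5 0 0 -37 0; -19 -19.8 3 0 0 -42 0"}}

```text
clock: 0.77
eef_pos: [0.3654, -0.3048, 0.2258]
orientation: [-0.0, 0.981, -0.193, -0.0]
contact_force: [0.9, 0.5, -0.2]
finger_gap: 0.0853
```

```bash
python3 go.py .443 -.102 .18 -7
```

```text
t 0.77 tcp [ 0.3654 -0.3048  0.2258] yaw -22.2 tilt z [-0.     0.001 -1.   ] gap 0.0853 F [ 0.9  0.5 -0.2] q1,q6 [-48.  65.]
shift cm [ -0.48 -21.71   4.6 ] len 22.2
turn deg [ -0.05   0.03 -15.21]
```

Emit:
{"method": "servo_tool", "body": {"plan": "0 -3 0.6 0 0 -2 0; -0.1 -6.5 1.3 0 0 -4.5 0; -0.2 -10.5 2.2 0 0 -7.5 0; -0.3 -14.5 3 0 0 -10.5 0; -0.4 -18 3.7 0 0 -13 0; -0.5 -20.4 4.3 0 0 -14.5 0; -0.5 -21.4 4.6 0 0 -15.2 0; -0.5 -21.4 4.6 0 0 -15.2 0"}}

```text
clock: 1.43
eef_pos: [0.4424, -0.106, 0.1794]
orientation: [-0.0, 0.998, -0.062, -0.001]
contact_force: [-0.2, -0.6, 0.9]
finger_gap: 0.0854
```

```bash
python3 go.py .443 -.102 .044 -7
```

```text
t 1.43 tcp [ 0.4424 -0.106   0.1794] yaw -7.1 tilt z [-0.002  0.001 -1.   ] gap 0.0854 F [-0.2 -0.6  0.9] q1,q6 [-22.  75.]
shift cm [ 0.04 -0.39 13.54] len 13.5
turn deg [-0.04  0.11 -0.09]
```

Emit:
{"method": "servo_tool", "body": {"plan": "0 -0.1 1 0 0 0 0; 0 -0.3 3 0 0 0 0; 0 -0.4 5.5 0 0 0 0; 0 -0.4 8 0 0 0 0; 0 -0.4 10.5 0 0 0 0; 0 -0.4 12.3 0 0 0 0; 0 -0.4 13.2 0 0 0 0; 0 -0.4 13.5 0 0 0 0"}}

```text
clock: 2.1
eef_pos: [0.4419, -0.105, 0.0436]
orientation: [-0.0, 0.998, -0.065, -0.002]
contact_force: [0.5, 0.2, -0.7]
finger_gap: 0.0852
```

Emit:
{"method": "servo_tool", "body": {"plan": "0 0 0 0 0 0 0.15; 0 0 0 0 0 0 0.22; 0 0 0 0 0 0 0.28; 0 0 0 0 0 0 0.34; 0 0 0 0 0 0 0.4; 0 0 0 0 0 0 0.5; 0 0 0 0 0 0 0.6; 0 0 0 0 0 0 0.6"}}

```text
clock: 2.77
eef_pos: [0.444, -0.1049, 0.0468]
orientation: [0.001, 0.998, -0.064, 0.0]
contact_force: [-1.9, -0.6, 7.3]
finger_gap: 0.0566
```

```bash
python3 go.py .443 -.102 .044 -7
```

```text
t 2.77 tcp [ 0.444  -0.1049  0.0468] yaw -7.4 tilt z [ 0.001 -0.002 -1.   ] gap 0.0566 F [-1.9 -0.6  7.3] q1,q6 [-21.  76.]
shift cm [-0.14 -0.28  0.28] len 0.4
turn deg [ 0.09 -0.06 -0.38]
```

Emit:
{"method": "servo_tool", "body": {"plan": "0 0 -0.3 0 0 0 0.6; 0 0 -0.8 0 0 0 0.6; 0 0 -1.8 0 0 0 0.6; 0 0 -3.5 0 0 0 0.6; 0 0 -5.5 0 0 0 0.6; 0 0 -7.5 0 0 0 0.6; 0 0 -9 0 0 0 0.6; 0 0 -9.5 0 0 0 0.6"}}

```text
clock: 3.43
eef_pos: [0.4456, -0.105, 0.1436]
orientation: [0.001, 0.998, -0.064, 0.003]
contact_force: [0.5, 0.7, -3.0]
finger_gap: 0.0565
```

```bash
python3 go.py .6005 -.1366 .144 -7
```

```text
t 3.43 tcp [ 0.4456 -0.105   0.1436] yaw -7.4 tilt z [ 0.005 -0.002 -1.   ] gap 0.0565 F [ 0.5  0.7 -3. ] q1,q6 [-21.  76.]
shift cm [15.76  1.15  0.05] len 15.8
turn deg [ 0.07 -0.32 -0.36]
```

Emit:
{"method": "servo_tool", "body": {"plan": "0.6 0.05 0 0 0 0 0.6; 2 0.2 0 0 0 0 0.6; 4.5 0.4 0 0 0 0 0.6; 7.5 0.6 0 0 0 0 0.6; 10.5 0.8 0 0 0 0 0.6; 13.3 1 0 0 0 0 0.6; 15.2 1.1 0 0 0 0 0.6; 15.8 1.15 0 0 0 0 0.6"}}

```text
clock: 4.1
eef_pos: [0.6021, -0.1367, 0.139]
orientation: [0.0, 0.998, -0.064, 0.001]
contact_force: [0.7, -0.6, -3.4]
finger_gap: 0.0559
```

Emit:
{"method": "servo_tool", "body": {"plan": "0 0 0.3 0 0 0 0.6; 0 0 1 0 0 0 0.6; 0 0 2 0 0 0 0.6; 0 0 3 0 0 0 0.6; 0 0 4 0 0 0 0.6; 0 0 4.7 0 0 0 0.6; 0 0 5 0 0 0 0.6; 0 0 5 0 0 0 0.6"}}

```text
clock: 4.77
eef_pos: [0.5976, -0.1357, 0.0889]
orientation: [-0.0, 0.998, -0.064, -0.001]
contact_force: [0.6, 0.3, -1.5]
finger_gap: 0.0562
```

```bash
python3 go.py .6005 -.1366 .066 -7; python3 - <<'E'
from rig import *; from h import *
for n,(a,b,x0,x1) in (("scene",(90,260,170,390)),("top",(100,260,300,500))):
    c=read_camera(n); np.savez(f"{n}1.npz",**c)
    cv2.imwrite(f"pics/{n}1.png",cv2.resize(c["color"][a:b,x0:x1,::-1],None,fx=3.5,fy=3.5,interpolation=2))
E
```

```text
t 4.77 tcp [ 0.5976 -0.1357  0.0889] yaw -7.4 tilt z [-0.002  0.001 -1.   ] gap 0.0562 F [ 0.6  0.3 -1.5] q1,q6 [-19.  79.]
shift cm [0.31 0.06 2.29] len 2.3
turn deg [-0.03  0.15 -0.37]
```

View pics/scene1.png

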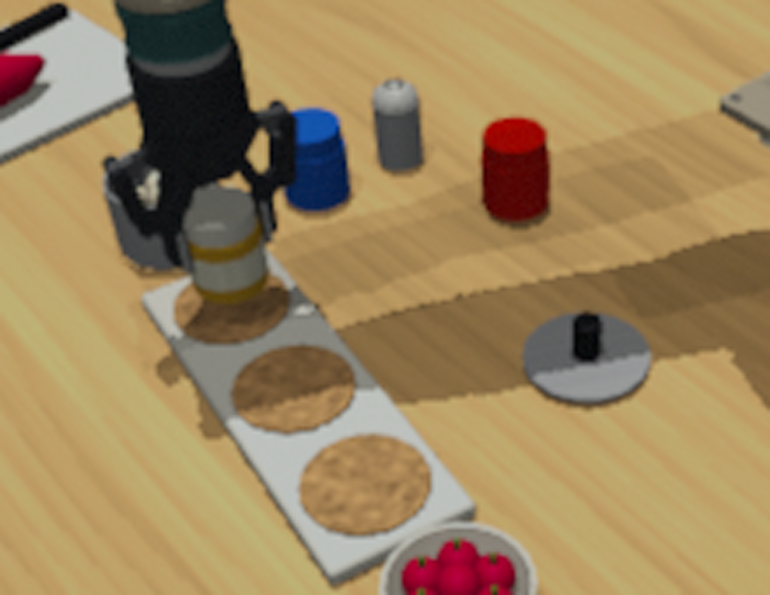

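View pics/top1.png

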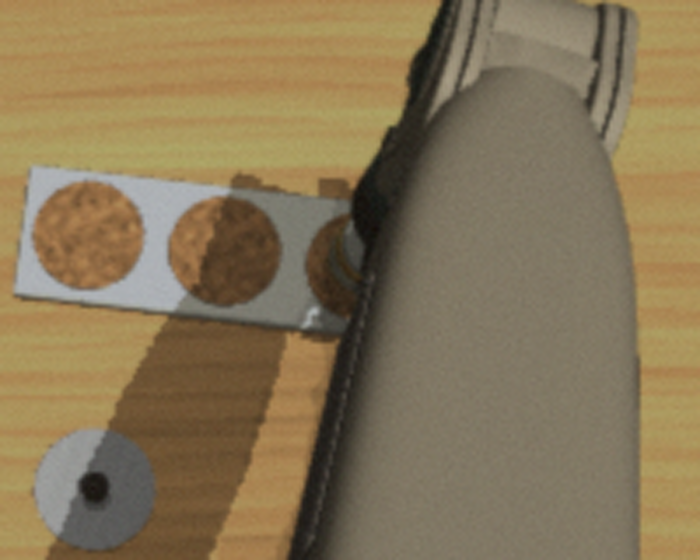

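```bash
cat > cyl.py <<'E'
from h import *
from scipy.optimize import least_squares
def cyl(c,x,y,z0,z1,r,rad=None):
    w=world(c); P=w[(np.hypot(w[...,0]-x,w[...,1]-y)<(rad or r+.012))&(w[...,2]>z0)&(w[...,2]<z1)][:,:2]
    f=least_squares(lambda p:np.hypot(P[:,0]-p[0],P[:,1]-p[1])-r,[x,y],loss="soft_l1",f_scale=.002)
    return f.x.round(4),len(P),np.std(f.fun).round(4)
E
python3 - <<'E'
from cyl import *
s0=dict(np.load("scene0.npz")); s1=dict(np.load("scene1.npz"))
print("start jar",cyl(s0,.443,-.102,.006,.048,.029))
print("start salt",cyl(s0,.374,-.227,.006,.058,.021))
print("start mill waist",cyl(s0,.38,.261,.048,.093,.019))
print("start mill foot",cyl(s0,.38,.261,.005,.028,.027))
print("knob",cyl(s0,.426,.078,.014,.04,.011,.02))
for z0,z1 in((.045,.06),(.06,.085),(.045,.085)): print("held jar",cyl(s1,.599,-.134,z0,z1,.029,.036))
E
```

```text
start jar (array([ 0.443 , -0.1029]), 240, np.float64(0.0012))
start salt (array([ 0.3733, -0.2305]), 191, np.float64(0.0015))
start mill waist (array([0.3796, 0.261 ]), 236, np.float64(0.001))
start mill foot (array([0.3792, 0.261 ]), 150, np.float64(0.0008))
knob (array([0.425 , 0.0766]), 57, np.float64(0.0011))
held jar (array([ 0.5979, -0.1337]), 99, np.float64(0.0011))
held jar (array([ 0.5989, -0.1338]), 191, np.float64(0.002))
held jar (array([ 0.5985, -0.1338]), 290, np.float64(0.0018))
```

Emit:
{"method": "servo_tool", "body": {"plan": "0.1 0.1 0.2 0 0 0 0.6; 0.2 0.2 0.6 0 0 0 0.6; 0.3 0.2 1.1 0 0 0 0.6; 0.3 0.2 1.5 0 0 0 0.6; 0.3 0.2 1.8 0 0 0 0.6; 0.3 0.2 2.0 0 0 0 0.6; 0.3 0.2 2.1 0 0 0 0.6; 0.3 0.2 2.1 0 0 0 0.6"}}

```text
clock: 5.53
eef_pos: [0.6013, -0.1383, 0.0689]
orientation: [-0.0, 0.998, -0.064, -0.0]
contact_force: [-0.1, 0.4, -3.2]
finger_gap: 0.0564
```

```bash
python3 go.py .6002 -.1385 .066 -7;
```

```text
t 5.53 tcp [ 0.6013 -0.1383  0.0689] yaw -7.4 tilt z [-0.001  0.    -1.   ] gap 0.0564 F [-0.1  0.4 -3.2] q1,q6 [-19.  78.]
shift cm [-0.1   0.04  0.29] len 0.3
turn deg [-0.01  0.04 -0.37]
```

Emit:
{"method": "servo_tool", "body": {"plan": "-0.1 0 0.1 0 0 0 0.6; -0.1 0 0.15 0 0 0 0.6; -0.1 0 0.2 0 0 0 0.6; -0.1 0 0.25 0 0 0 0.6; -0.1 0 0.3 0 0 0 0.6; -0.1 0 0.3 0 0 0 0.6; -0.1 0 0.3 0 0 0 0.6; -0.1 0 0.3 0 0 0 0.6"}}

```text
clock: 6.2
eef_pos: [0.6006, -0.1383, 0.0663]
orientation: [0.0, 0.998, -0.064, 0.0]
contact_force: [-0.2, 0.1, -2.7]
finger_gap: 0.0565
```

```bash
python3 go.py .6002 -.1385 .066 -7;
```

```text
t 6.2 tcp [ 0.6006 -0.1383  0.0663] yaw -7.4 tilt z [ 0. -0. -1.] gap 0.0565 F [-0.2  0.1 -2.7] q1,q6 [-19.  78.]
shift cm [-0.04  0.03  0.03] len 0.1
turn deg [ 0.   -0.   -0.37]
```

Emit:
{"method": "servo_tool", "body": {"plan": "0 0 0.05 0 0 0 0.6; 0 0 0.1 0 0 0 0.6; 0 0 0.13 0 0 0 0.6; 0 0 0.16 0 0 0 0.6; 0 0 0.18 0 0 0 0.6; 0 0 0.2 0 0 0 0.6; 0 0 0.2 0 0 0 0.6; 0 0 0.2 0 0 0 0.6"}}

```text
clock: 6.87
eef_pos: [0.6007, -0.1383, 0.0659]
orientation: [0.0, 0.998, -0.064, 0.0]
contact_force: [-3.6, 1.6, 7.6]
finger_gap: 0.0564
```

Emit:
{"method": "servo_tool", "body": {"plan": "0 0 -0.1 0 0 0 0.5; 0 0 -0.1 0 0 0 0.35; 0 0 -0.1 0 0 0 0.3; 0 0 -0.1 0 0 0 0.2; 0 0 -0.1 0 0 0 0.1; 0 0 -0.1 0 0 0 0.05; 0 0 -0.1 0 0 0 0; 0 0 -0.1 0 0 0 0"}}

```text
clock: 7.53
eef_pos: [0.6006, -0.1383, 0.0652]
orientation: [0.0, 0.998, -0.064, -0.0]
contact_force: [-0.4, 0.1, -0.3]
finger_gap: 0.0855
```

Emit:
{"method": "servo_tool", "body": {"plan": "0 0 -0.5 0 0 0 0; 0 0 -1.5 0 0 0 0; 0 0 -3 0 0 0 0; 0 0 -5 0 0 0 0; 0 0 -7.5 0 0 0 0; 0 0 -9.5 0 0 0 0; 0 0 -11 0 0 0 0; 0 0 -11.5 0 0 0 0"}}

```text
clock: 8.2
eef_pos: [0.6027, -0.139, 0.1848]
orientation: [0.001, 0.998, -0.064, 0.003]
contact_force: [0.6, 0.3, 1.0]
finger_gap: 0.0856
```

```bash
python3 go.py .3733 -.229 .18 -55; python3 - <<'E'
from rig import *; from cyl import *
c=read_camera("scene"); np.savez("scene2.npz",**c)
print(cyl(c,.6005,-.136,.024,.065,.029), cyl(c,.3733,-.2305,.006,.058,.021))
cv2.imwrite(f"pics/scene2.png",cv2.resize(c["color"][90:260,170:390,::-1],None,fx=3,fy=3,interpolation=2))
E
```

```text
t 8.2 tcp [ 0.6027 -0.139   0.1848] yaw -7.4 tilt z [ 0.006 -0.002 -1.   ] gap 0.0856 F [0.6 0.3 1. ] q1,q6 [-19.  78.]
shift cm [-21.6   11.87   0.35] len 24.6
turn deg [-0.09 -0.39 47.63]
(array([ 0.6017, -0.1366]), 268, np.float64(0.0011)) (array([ 0.373 , -0.2306]), 191, np.float64(0.0017))
```

View pics/scene2.png

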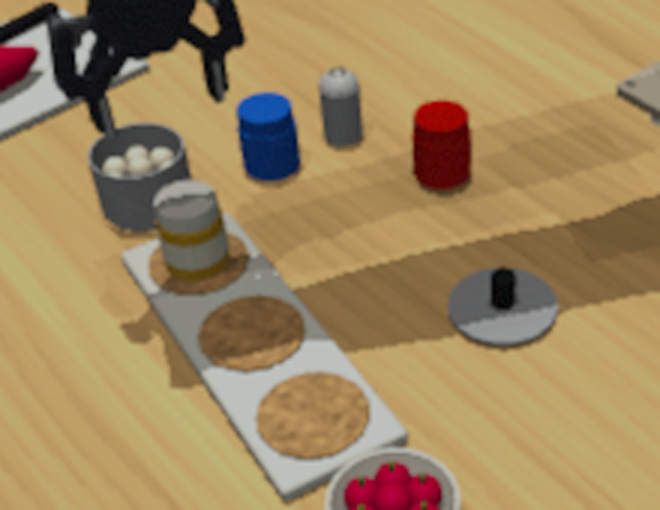

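Scene picture: the jar stands upright on its coaster at crop (190,230), centred to within about 1.5 mm. Next the salt.

Emit:
{"method": "servo_tool", "body": {"plan": "-1 0.5 0 0 0 4 0; -3.5 2 0 0 0 10 0; -7 3.9 0 0 0 17 0; -10.7 5.9 0 0 0 24 0; -14.4 8 0 0 0 31 0; -18 10 0 0 0 38 0; -20.6 11.4 0 0 0 44 0; -21.6 11.9 0 0 0 47.6 0"}}

```text
clock: 8.92
eef_pos: [0.3666, -0.2281, 0.179]
orientation: [0.0, 0.885, -0.465, -0.002]
contact_force: [0.1, 0.4, 0.1]
finger_gap: 0.0855
```

Emit:
{"method": "servo_tool", "body": {"plan": "0 0 0.5 0 0 0 0; 0 0 1.5 0 0 0 0; 0 0 2.5 0 0 0 0; 0 0 3.5 0 0 0 0; 0 0 4 0 0 0 0; 0 0 4 0 0 0 0; 0 0 4 0 0 0 0; 0 0 4 0 0 0 0"}}

```text
clock: 9.58
eef_pos: [0.3716, -0.2285, 0.1403]
orientation: [-0.0, 0.887, -0.461, 0.0]
contact_force: [0.6, 0.6, 0.1]
finger_gap: 0.0854
```

```bash
python3 go.py .373 -.2295 .048 -55
```

```text
t 9.58 tcp [ 0.3716 -0.2285  0.1403] yaw -54.9 tilt z [ 0.  0. -1.] gap 0.0854 F [0.6 0.6 0.1] q1,q6 [-40. 105.]
shift cm [ 0.16 -0.06  9.23] len 9.2
turn deg [-0.   -0.    0.08]
```

Emit:
{"method": "servo_tool", "body": {"plan": "0.1 0 0.7 0 0 0 0; 0.2 0 2 0 0 0 0; 0.2 -0.1 3.7 0 0 0 0; 0.2 -0.1 5.5 0 0 0 0; 0.2 -0.1 7.2 0 0 0 0; 0.2 -0.1 8.5 0 0 0 0; 0.2 -0.1 9.1 0 0 0 0; 0.2 -0.1 9.2 0 0 0 0"}}

```text
clock: 10.25
eef_pos: [0.3723, -0.229, 0.0472]
orientation: [-0.0, 0.887, -0.462, -0.001]
contact_force: [-0.6, -0.0, 1.2]
finger_gap: 0.0855
```

Emit:
{"method": "servo_tool", "body": {"plan": "0 0 0 0 0 0 0.2; 0 0 0 0 0 0 0.3; 0 0 0 0 0 0 0.4; 0 0 0 0 0 0 0.48; 0 0 0 0 0 0 0.56; 0 0 0 0 0 0 0.65; 0 0 0 0 0 0 0.75; 0 0 0 0 0 0 0.75"}}

```text
clock: 10.92
eef_pos: [0.3739, -0.2303, 0.0494]
orientation: [0.0, 0.887, -0.462, 0.001]
contact_force: [0.1, 0.8, 5.7]
finger_gap: 0.0409
```

```bash
python3 go.py .373 -.2295 .048 -55
```

```text
t 10.92 tcp [ 0.3739 -0.2303  0.0494] yaw -55.0 tilt z [ 0.002 -0.001 -1.   ] gap 0.0409 F [0.1 0.8 5.7] q1,q6 [-40. 105.]
shift cm [-0.11  0.03  0.14] len 0.2
turn deg [-0.03 -0.11  0.03]
```

Emit:
{"method": "servo_tool", "body": {"plan": "0 0 -0.3 0 0 0 0.75; 0 0 -0.8 0 0 0 0.75; 0 0 -2 0 0 0 0.75; 0 0 -4 0 0 0 0.75; 0 0 -6.5 0 0 0 0.75; 0 0 -9 0 0 0 0.75; 0 0 -10.7 0 0 0 0.75; 0 0 -11.3 0 0 0 0.75"}}

```text
clock: 11.58
eef_pos: [0.3744, -0.2308, 0.1643]
orientation: [0.001, 0.887, -0.462, 0.003]
contact_force: [0.2, -0.2, -1.5]
finger_gap: 0.0407
```

```bash
python3 go.py .6283 .081 .16 -7
```

```text
t 11.58 tcp [ 0.3744 -0.2308  0.1643] yaw -55.0 tilt z [ 0.004 -0.003 -1.   ] gap 0.0407 F [ 0.2 -0.2 -1.5] q1,q6 [-40. 105.]
shift cm [-10.96 -38.68   0.43] len 40.2
turn deg [  0.05  -0.3  -47.97]
```

Emit:
{"method": "servo_tool", "body": {"plan": "-0.2 -0.5 0 0 0 -1 0.75; -0.6 -2 0 0 0 -4 0.75; -1.3 -4.5 0 0 0 -8 0.75; -2.1 -7.3 0 0 0 -12 0.75; -2.9 -10.2 0 0 0 -16 0.75; -3.8 -13.3 0 0 0 -20 0.75; -4.7 -16.5 0 0 0 -23 0.75; -5.6 -19.7 0 0 0 -26 0.75"}}

```text
clock: 12.25
eef_pos: [0.5015, -0.0686, 0.1592]
orientation: [-0.0, 0.969, -0.249, -0.002]
contact_force: [-0.5, -1.2, -1.5]
finger_gap: 0.041
```

```bash
python3 go.py .6283 .081 .16 -7
```

```text
t 12.25 tcp [ 0.5015 -0.0686  0.1592] yaw -28.8 tilt z [-0.003  0.001 -1.   ] gap 0.041 F [-0.5 -1.2 -1.5] q1,q6 [-15. 104.]
shift cm [  3.91 -19.21  -0.11] len 19.6
turn deg [  0.     0.21 -21.78]
```

Emit:
{"method": "servo_tool", "body": {"plan": "0.6 -3.1 0 0 0 -3.5 0.75; 1.3 -6.3 0 0 0 -7 0.75; 1.9 -9.5 0 0 0 -11 0.75; 2.6 -12.7 0 0 0 -15 0.75; 3.1 -15.5 0 0 0 -18 0.75; 3.6 -17.8 0 0 0 -20 0.75; 3.9 -19 0 0 0 -21.5 0.75; 3.9 -19.2 0 0 0 -21.8 0.75"}}

```text
clock: 12.92
eef_pos: [0.6297, 0.0802, 0.1593]
orientation: [-0.0, 0.998, -0.061, -0.001]
contact_force: [-0.1, -0.1, -1.3]
finger_gap: 0.0405
```

Emit:
{"method": "servo_tool", "body": {"plan": "0 0 0.3 0 0 0 0.75; 0 0 1 0 0 0 0.75; 0 0 2.3 0 0 0 0.75; 0 0 3.7 0 0 0 0.75; 0 0 5 0 0 0 0.75; 0 0 6 0 0 0 0.75; 0 0 6.5 0 0 0 0.75; 0 0 6.5 0 0 0 0.75"}}

```text
clock: 13.58
eef_pos: [0.6276, 0.0779, 0.0941]
orientation: [0.0, 0.998, -0.063, -0.002]
contact_force: [0.8, 0.1, -1.6]
finger_gap: 0.0405
```

```bash
python3 go.py .6283 .081 .0684 -7;  python3 - <<'E'
from rig import *; from cyl import *
c=read_camera("scene"); np.savez("scene3.npz",**c)
s=sense()["eef_pos"]; zb=s[2]-.0494
print(cyl(c,s[0],s[1],zb+.004,zb+.058,.021,.029),cyl(c,s[0],s[1],zb+.002,zb+.022,.021,.027),cyl(c,.601,-.1366,.024,.065,.029))
cv2.imwrite(f"pics/scene3.png",cv2.resize(c["color"][90:290,170:390,::-1],None,fx=3,fy=3,interpolation=2))
E
```

```text
t 13.58 tcp [0.6276 0.0779 0.0941] yaw -7.2 tilt z [-0.004 -0.    -1.   ] gap 0.0405 F [ 0.8  0.1 -1.6] q1,q6 [ 1. 98.]
shift cm [ 0.04 -0.32  2.57] len 2.6
turn deg [ 0.04  0.22 -0.21]
(array([0.628 , 0.0769]), 356, np.float64(0.0026)) (array([0.6274, 0.0767]), 108, np.float64(0.0008)) (array([ 0.6016, -0.1364]), 274, np.float64(0.0012))
```

View pics/scene3.png

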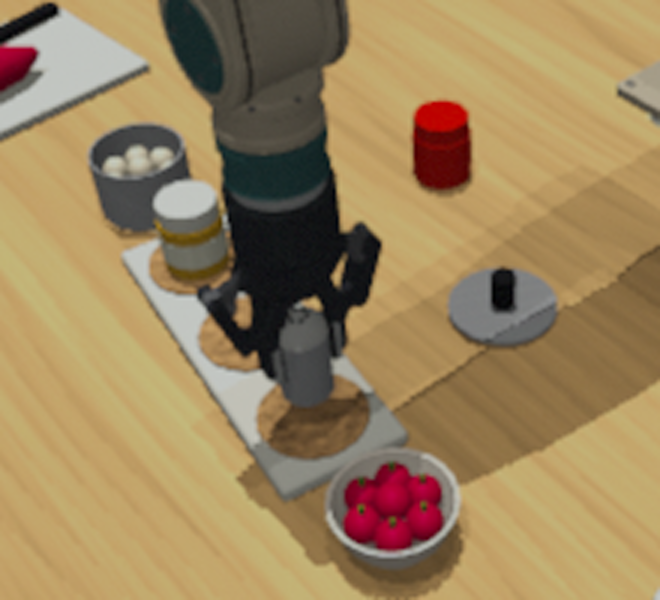

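Scene picture: the salt is held upright over the left coaster, crop (305,360), and needs about 4 mm more in +y.

Emit:
{"method": "servo_tool", "body": {"plan": "0 -0.1 0.3 0 0 0 0.75; 0 -0.3 0.8 0 0 0 0.75; 0 -0.4 1.3 0 0 0 0.75; 0 -0.4 1.7 0 0 0 0.75; 0 -0.4 2 0 0 0 0.75; 0 -0.4 2.2 0 0 0 0.75; 0 -0.4 2.3 0 0 0 0.75; 0 -0.4 2.3 0 0 0 0.75"}}

```text
clock: 14.3
eef_pos: [0.6296, 0.0823, 0.073]
orientation: [0.0, 0.998, -0.063, -0.0]
contact_force: [1.0, 0.2, -1.5]
finger_gap: 0.0407
```

```bash
python3 go.py .6283 .082 .0684 -7
```

```text
t 14.3 tcp [0.6296 0.0823 0.073 ] yaw -7.2 tilt z [-0.001 -0.    -1.   ] gap 0.0407 F [ 1.   0.2 -1.5] q1,q6 [ 2. 99.]
shift cm [-0.13  0.05  0.46] len 0.5
turn deg [ 0.01  0.03 -0.17]
```

Emit:
{"method": "servo_tool", "body": {"plan": "-0.05 0 0.1 0 0 0 0.75; -0.1 0 0.2 0 0 0 0.75; -0.1 0 0.27 0 0 0 0.75; -0.1 0 0.34 0 0 0 0.75; -0.1 0 0.4 0 0 0 0.75; -0.1 0 0.45 0 0 0 0.75; -0.1 0 0.47 0 0 0 0.75; -0.1 0 0.47 0 0 0 0.75"}}

```text
clock: 14.97
eef_pos: [0.6288, 0.0824, 0.0686]
orientation: [0.0, 0.998, -0.063, -0.0]
contact_force: [0.1, 0.7, -1.1]
finger_gap: 0.0409
```

Emit:
{"method": "servo_tool", "body": {"plan": "0 0 0.03 0 0 0 0.75; 0 0 0.06 0 0 0 0.75; 0 0 0.1 0 0 0 0.75; 0 0 0.13 0 0 0 0.75; 0 0 0.16 0 0 0 0.75; 0 0 0.18 0 0 0 0.75; 0 0 0.18 0 0 0 0.75; 0 0 0.18 0 0 0 0.75"}}

```text
clock: 15.63
eef_pos: [0.6289, 0.0824, 0.0684]
orientation: [0.0, 0.998, -0.063, 0.0]
contact_force: [-4.1, 0.1, 7.7]
finger_gap: 0.0407
```

Emit:
{"method": "servo_tool", "body": {"plan": "0 0 -0.1 0 0 0 0.6; 0 0 -0.1 0 0 0 0.5; 0 0 -0.1 0 0 0 0.45; 0 0 -0.1 0 0 0 0.35; 0 0 -0.1 0 0 0 0.25; 0 0 -0.1 0 0 0 0.15; 0 0 -0.1 0 0 0 0.1; 0 0 -0.1 0 0 0 0.1"}}

```text
clock: 16.3
eef_pos: [0.6288, 0.0824, 0.0677]
orientation: [0.0, 0.998, -0.063, -0.0]
contact_force: [0.0, -0.8, 0.6]
finger_gap: 0.0771
```

Emit:
{"method": "servo_tool", "body": {"plan": "0 0 -0.5 0 0 0 0.1; 0 0 -1.5 0 0 0 0.1; 0 0 -3 0 0 0 0.1; 0 0 -5 0 0 0 0.1; 0 0 -8 0 0 0 0; 0 0 -11 0 0 0 0; 0 0 -13 0 0 0 0; 0 0 -13.5 0 0 0 0"}}

```text
clock: 16.97
eef_pos: [0.6319, 0.0826, 0.2091]
orientation: [-0.0, 0.998, -0.063, 0.005]
contact_force: [-0.1, 0.8, 2.6]
finger_gap: 0.0857
```

```bash
python3 go.py .3795 .261 .2 -7; python3 - <<'E'
from rig import *; from cyl import *
c=read_camera("scene")
print(cyl(c,.6285,.082,.024,.077,.021),cyl(c,.3795,.261,.048,.093,.019))
cv2.imwrite(f"pics/scene4.png",cv2.resize(c["color"][90:290,170:420,::-1],None,fx=3,fy=3,interpolation=2))
E
```

```text
t 16.97 tcp [0.6319 0.0826 0.2091] yaw -7.2 tilt z [ 0.01  0.   -1.  ] gap 0.0857 F [-0.1  0.8  2.6] q1,q6 [ 2. 99.]
shift cm [-27.28 -14.55   0.67] len 30.9
turn deg [-0.08 -0.54 -0.17]
(array([0.6293, 0.0813]), 284, np.float64(0.0009)) (array([0.3795, 0.2612]), 233, np.float64(0.0009))
```

View pics/scene4.png

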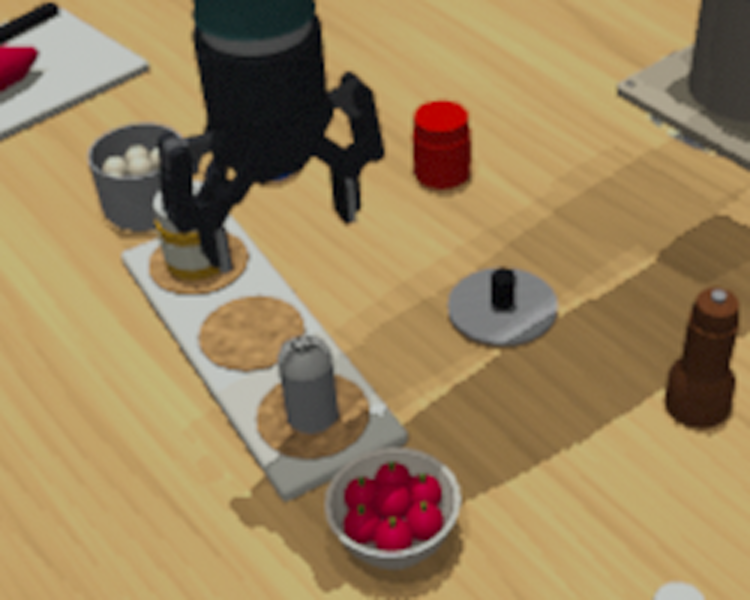

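Scene picture: the salt is upright on the left coaster, crop (310,385), measured at (.629,.081) against a target of (.628,.081). Now the mill.

Emit:
{"method": "servo_tool", "body": {"plan": "-1 -0.5 0 0 0 0 0; -3.3 -1.8 0 0 0 0 0; -6.5 -3.5 0 0 0 0 0; -9.8 -5.2 0 0 0 0 0; -13.1 -7 0 0 0 0 0; -16.4 -8.8 0 0 0 0 0; -19.7 -10.5 0 0 0 0 0; -23 -12.3 0 0 0 0 0"}}

```text
clock: 17.68
eef_pos: [0.412, 0.2333, 0.2005]
orientation: [0.001, 0.998, -0.063, -0.002]
contact_force: [1.6, 1.2, 1.0]
finger_gap: 0.0852
```

Emit:
{"method": "servo_tool", "body": {"plan": "-2 -1 0 0 0 0 0; -3.3 -1.8 0 0 0 0 0; -4.1 -2.2 0 0 0 0 0; -4.3 -2.3 0 0 0 0 0; -4.3 -2.3 0.3 0 0 0 0; -4.3 -2.3 0.7 0 0 0 0; -4.3 -2.3 1 0 0 0 0; -4.3 -2.3 1 0 0 0 0"}}

```text
clock: 18.35
eef_pos: [0.3763, 0.2606, 0.1917]
orientation: [0.001, 0.998, -0.063, -0.001]
contact_force: [-0.6, 0.1, 0.5]
finger_gap: 0.0853
```

```bash
python3 go.py .3795 .261 .087 -7
```

```text
t 18.35 tcp [0.3763 0.2606 0.1917] yaw -7.3 tilt z [-0.002 -0.001 -1.   ] gap 0.0853 F [-0.6  0.1  0.5] q1,q6 [ 27. 124.]
shift cm [ 0.32 -0.09 10.47] len 10.5
turn deg [ 0.07  0.09 -0.26]
```

Emit:
{"method": "servo_tool", "body": {"plan": "0.2 -0.1 0.5 0 0 0 0; 0.3 -0.1 1.5 0 0 0 0; 0.3 -0.1 3 0 0 0 0; 0.3 -0.1 5 0 0 0 0; 0.3 -0.1 7.2 0 0 0 0; 0.3 -0.1 9 0 0 0 0; 0.3 -0.1 10 0 0 0 0; 0.3 -0.1 10.4 0 0 0 0"}}

```text
clock: 19.02
eef_pos: [0.378, 0.2611, 0.0866]
orientation: [0.001, 0.998, -0.063, -0.002]
contact_force: [-0.7, -0.2, 0.3]
finger_gap: 0.0853
```

Emit:
{"method": "servo_tool", "body": {"plan": "0 0 0 0 0 0 0.25; 0 0 0 0 0 0 0.38; 0 0 0 0 0 0 0.46; 0 0 0 0 0 0 0.52; 0 0 0 0 0 0 0.58; 0 0 0 0 0 0 0.65; 0 0 0 0 0 0 0.8; 0 0 0 0 0 0 0.8"}}

```text
clock: 19.68
eef_pos: [0.38, 0.2626, 0.0901]
orientation: [-0.001, 0.998, -0.062, 0.001]
contact_force: [-1.1, -0.1, 5.8]
finger_gap: 0.0372
```

```bash
python3 go.py .3795 .261 .087 -7
```

```text
t 19.68 tcp [0.38   0.2626 0.0901] yaw -7.2 tilt z [ 0.002  0.001 -1.   ] gap 0.0372 F [-1.1 -0.1  5.8] q1,q6 [ 27. 124.]
shift cm [-0.03  0.17  0.31] len 0.4
turn deg [-0.08 -0.08 -0.16]
```

Emit:
{"method": "servo_tool", "body": {"plan": "0 0 -0.3 0 0 0 0.8; 0 0 -0.8 0 0 0 0.8; 0 0 -2 0 0 0 0.8; 0 0 -4 0 0 0 0.8; 0 0 -6.5 0 0 0 0.8; 0 0 -9 0 0 0 0.8; 0 0 -11 0 0 0 0.8; 0 0 -12 0 0 0 0.8"}}

```text
clock: 20.35
eef_pos: [0.3806, 0.2626, 0.2117]
orientation: [-0.001, 0.998, -0.063, 0.002]
contact_force: [0.5, -0.3, -1.4]
finger_gap: 0.0368
```

```bash
python3 go.py .6147 -.027 .21 -7
```

```text
t 20.35 tcp [0.3806 0.2626 0.2117] yaw -7.2 tilt z [ 0.004  0.002 -1.   ] gap 0.0368 F [ 0.5 -0.3 -1.4] q1,q6 [ 27. 124.]
shift cm [26.85 25.81  0.21] len 37.2
turn deg [-0.13 -0.21 -0.17]
```

Emit:
{"method": "servo_tool", "body": {"plan": "0.4 0.4 0 0 0 0 0.8; 1.4 1.3 0 0 0 0 0.8; 3.2 3.1 0 0 0 0 0.8; 5.3 5.1 0 0 0 0 0.8; 7.5 7.2 0 0 0 0 0.8; 9.7 9.3 0 0 0 0 0.8; 11.9 11.4 0 0 0 0 0.8; 14.1 13.5 0 0 0 0 0.8"}}

```text
clock: 21.02
eef_pos: [0.5019, 0.1086, 0.2067]
orientation: [0.0, 0.998, -0.063, -0.002]
contact_force: [-0.4, 0.7, -2.9]
finger_gap: 0.0365
```

```bash
python3 go.py .6147 -.027 .21 -7
```

```text
t 21.02 tcp [0.5019 0.1086 0.2067] yaw -7.2 tilt z [-0.003 -0.001 -1.   ] gap 0.0365 F [-0.4  0.7 -2.9] q1,q6 [  5. 102.]
shift cm [12.88 12.05 -0.36] len 17.6
turn deg [ 0.05  0.18 -0.18]
```

Emit:
{"method": "servo_tool", "body": {"plan": "2.2 2 0 0 0 0 0.8; 4.4 4.1 0 0 0 0 0.8; 6.6 6.1 0 0 0 0 0.8; 8.7 8.1 0 0 0 0 0.8; 10.6 9.9 0 0 0 0 0.8; 12 11.2 0 0 0 0 0.8; 12.6 11.8 0 0 0 0 0.8; 12.6 11.8 0 0 0 0 0.8"}}

```text
clock: 21.68
eef_pos: [0.6128, -0.024, 0.2068]
orientation: [0.0, 0.998, -0.064, -0.001]
contact_force: [0.3, 1.1, -2.4]
finger_gap: 0.0363
```

Emit:
{"method": "servo_tool", "body": {"plan": "0 0 0.3 0 0 0 0.8; 0 0 1 0 0 0 0.8; 0 0 2.3 0 0 0 0.8; 0 0 4 0 0 0 0.8; 0 0 5.7 0 0 0 0.8; 0 0 7 0 0 0 0.8; 0 0 7.7 0 0 0 0.8; 0 0 7.7 0 0 0 0.8"}}

```text
clock: 22.35
eef_pos: [0.6099, -0.021, 0.1292]
orientation: [-0.0, 0.998, -0.062, -0.003]
contact_force: [-0.2, 0.0, -2.4]
finger_gap: 0.0367
```

```bash
python3 go.py .6147 -.027 .109 -7;  python3 - <<'E'
from rig import *; from cyl import *
c=read_camera("scene")
s=sense()["eef_pos"]; zb=s[2]-.0901
print(cyl(c,s[0],s[1],zb+.004,zb+.028,.027,.036))
cv2.imwrite(f"pics/scene5.png",cv2.resize(c["color"][90:290,170:420,::-1],None,fx=3,fy=3,interpolation=2))
E
```

```text
t 22.35 tcp [ 0.6099 -0.021   0.1292] yaw -7.1 tilt z [-0.005  0.001 -1.   ] gap 0.0367 F [-0.2  0.  -2.4] q1,q6 [-8. 89.]
shift cm [0.56 0.54 2.02] len 2.2
turn deg [-0.01  0.31 -0.09]
(array([ 0.6088, -0.0229]), 167, np.float64(0.0011))
```

View pics/scene5.png

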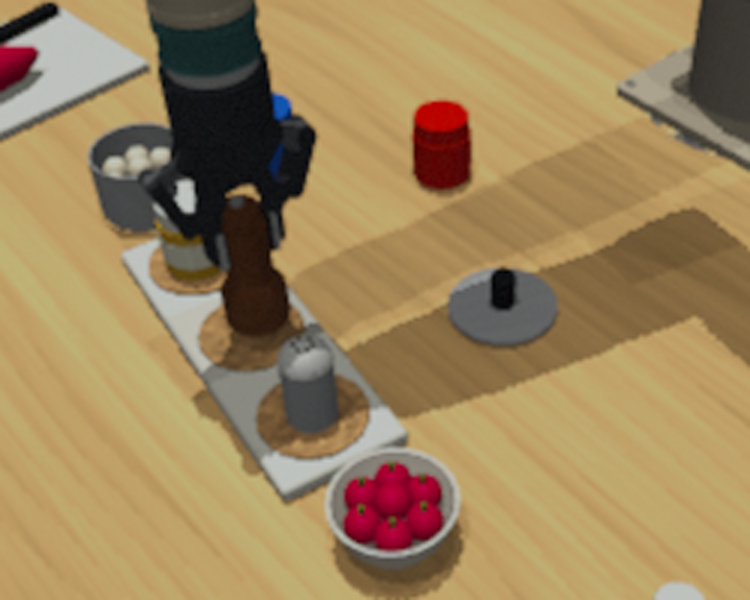

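Scene picture: the mill is held upright above the middle coaster, crop (255,300). It needs about 6 mm in +x and 5 mm in −y.

Emit:
{"method": "servo_tool", "body": {"plan": "0.2 0.2 0.2 0 0 0 0.8; 0.4 0.3 0.5 0 0 0 0.8; 0.6 0.5 0.8 0 0 0 0.8; 0.6 0.5 1.1 0 0 0 0.8; 0.6 0.5 1.3 0 0 0 0.8; 0.6 0.5 1.4 0 0 0 0.8; 0.6 0.5 1.4 0 0 0 0.8; 0.6 0.5 1.4 0 0 0 0.8"}}

```text
clock: 23.07
eef_pos: [0.6179, -0.028, 0.1177]
orientation: [-0.0, 0.998, -0.063, -0.0]
contact_force: [0.1, -0.3, -2.4]
finger_gap: 0.0361
```

```bash
python3 go.py .6153 -.0267 .1091 -7;  python3 - <<'E'
from rig import *; from cyl import *
c=read_camera("scene")
s=sense()["eef_pos"]; zb=s[2]-.0901
print(cyl(c,s[0],s[1],zb+.004,zb+.028,.027,.036))
E
```

```text
t 23.07 tcp [ 0.6179 -0.028   0.1177] yaw -7.2 tilt z [-0.  0. -1.] gap 0.0361 F [ 0.1 -0.3 -2.4] q1,q6 [-9. 89.]
shift cm [-0.27 -0.1   0.86] len 0.9
turn deg [-0.    0.02 -0.18]
(array([ 0.6173, -0.0299]), 154, np.float64(0.0011))
```

Emit:
{"method": "servo_tool", "body": {"plan": "-0.1 0 0.1 0 0 0 0.8; -0.2 -0.1 0.25 0 0 0 0.8; -0.25 -0.1 0.4 0 0 0 0.8; -0.25 -0.1 0.53 0 0 0 0.8; -0.25 -0.1 0.63 0 0 0 0.8; -0.25 -0.1 0.72 0 0 0 0.8; -0.25 -0.1 0.78 0 0 0 0.8; -0.25 -0.1 0.8 0 0 0 0.8"}}

```text
clock: 23.78
eef_pos: [0.6156, -0.0267, 0.1096]
orientation: [-0.0, 0.998, -0.063, -0.0]
contact_force: [-0.7, 1.1, -2.3]
finger_gap: 0.0365
```

Emit:
{"method": "servo_tool", "body": {"plan": "0 0 0.04 0 0 0 0.8; 0 0 0.08 0 0 0 0.8; 0 0 0.12 0 0 0 0.8; 0 0 0.15 0 0 0 0.8; 0 0 0.17 0 0 0 0.8; 0 0 0.17 0 0 0 0.8; 0 0 0.17 0 0 0 0.8; 0 0 0.17 0 0 0 0.8"}}

```text
clock: 24.45
eef_pos: [0.6157, -0.0268, 0.1092]
orientation: [0.0, 0.998, -0.063, 0.0]
contact_force: [-2.4, 0.5, 6.2]
finger_gap: 0.0364
```

Emit:
{"method": "servo_tool", "body": {"plan": "0 0 -0.1 0 0 0 0.65; 0 0 -0.1 0 0 0 0.55; 0 0 -0.1 0 0 0 0.45; 0 0 -0.1 0 0 0 0.35; 0 0 -0.1 0 0 0 0.25; 0 0 -0.1 0 0 0 0.15; 0 0 -0.1 0 0 0 0.1; 0 0 -0.1 0 0 0 0.1"}}

```text
clock: 25.12
eef_pos: [0.6157, -0.0267, 0.1091]
orientation: [-0.0, 0.998, -0.063, 0.0]
contact_force: [-0.6, 0.1, -0.3]
finger_gap: 0.0769
```

Emit:
{"method": "servo_tool", "body": {"plan": "0 0 -0.5 0 0 0 0.1; 0 0 -1.5 0 0 0 0.1; 0 0 -3 0 0 0 0.1; 0 0 -5 0 0 0 0.1; 0 0 -7 0 0 0 0.1; 0 0 -8.7 0 0 0 0.1; 0 0 -9.8 0 0 0 0.1; 0 0 -10 0 0 0 0.1"}}

```text
clock: 25.78
eef_pos: [0.6175, -0.027, 0.2128]
orientation: [0.0, 0.998, -0.063, 0.003]
contact_force: [1.0, -0.1, -0.7]
finger_gap: 0.0769
```

```bash
python3 go.py .425 .078 .16 -7; python3 - <<'E'
from rig import *; from cyl import *
c=read_camera("scene")
print(cyl(c,.615,-.0285,.023,.046,.027),cyl(c,.425,.078,.014,.04,.011,.02))
cv2.imwrite(f"pics/scene6.png",cv2.resize(c["color"][90:290,170:420,::-1],None,fx=3,fy=3,interpolation=2))
E
```

```text
t 25.78 tcp [ 0.6175 -0.027   0.2128] yaw -7.2 tilt z [ 0.006 -0.001 -1.   ] gap 0.0769 F [ 1.  -0.1 -0.7] q1,q6 [-8. 89.]
shift cm [-20.44  -8.01   5.16] len 22.6
turn deg [ 0.01 -0.34 -0.17]
(array([ 0.6154, -0.0286]), 145, np.float64(0.001)) (array([0.4252, 0.0767]), 61, np.float64(0.0011))
```

View pics/scene6.png

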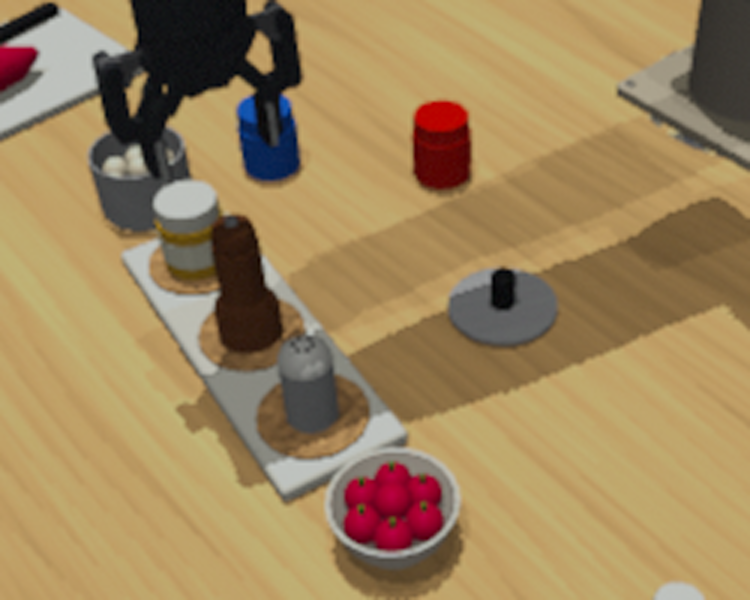

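Scene picture: the mill is upright on the middle coaster, crop (245,300), measured at (.6154,-.0286) against a target of (.6147,-.0285). Now the lid.

Emit:
{"method": "servo_tool", "body": {"plan": "-0.8 -0.3 0 0 0 0 0.3; -2.8 -1.1 0 0 0 0 0.4; -6 -2.3 0 0 0 0 0.4; -9.6 -3.7 0 0 0 0 0.4; -13.2 -5.2 1 0 0 0 0.4; -16.6 -6.5 2.3 0 0 0 0.4; -19.2 -7.5 3.5 0 0 0 0.4; -20.4 -8 4.5 0 0 0 0.4"}}

```text
clock: 26.5
eef_pos: [0.4165, 0.0794, 0.1611]
orientation: [0.0, 0.998, -0.062, -0.004]
contact_force: [-0.7, -1.0, -0.7]
finger_gap: 0.0515
```

Emit:
{"method": "servo_tool", "body": {"plan": "0 0 0.5 0 0 0 0.4; 0 0 1.5 0 0 0 0.4; 0 0 2.7 0 0 0 0.4; 0 0 3.6 0 0 0 0.4; 0 0 4 0 0 0 0.4; 0 0 4 0 0 0 0.4; 0 0 4 0 0 0 0.4; 0 0 4 0 0 0 0.4"}}

```text
clock: 27.17
eef_pos: [0.4241, 0.0779, 0.1245]
orientation: [-0.0, 0.998, -0.063, 0.0]
contact_force: [-0.1, -0.4, -1.0]
finger_gap: 0.0511
```

```bash
python3 go.py .425 .077 .041 -7
```

```text
t 27.17 tcp [0.4241 0.0779 0.1245] yaw -7.2 tilt z [ 0.001  0.    -1.   ] gap 0.0511 F [-0.1 -0.4 -1. ] q1,q6 [ 2. 99.]
shift cm [0.1  0.08 8.35] len 8.4
turn deg [-0.01 -0.05 -0.19]
```

Emit:
{"method": "servo_tool", "body": {"plan": "0.1 0.1 0.7 0 0 0 0.4; 0.1 0.1 2 0 0 0 0.4; 0.1 0.1 3.7 0 0 0 0.4; 0.1 0.1 5.4 0 0 0 0.4; 0.1 0.1 6.8 0 0 0 0.4; 0.1 0.1 7.8 0 0 0 0.4; 0.1 0.1 8.2 0 0 0 0.4; 0.1 0.1 8.2 0 0 0 0.4"}}

```text
clock: 27.83
eef_pos: [0.4234, 0.0769, 0.0413]
orientation: [0.0, 0.998, -0.063, -0.001]
contact_force: [-0.5, 0.0, -0.3]
finger_gap: 0.0511
```

Emit:
{"method": "servo_tool", "body": {"plan": "0 0 0 0 0 0 0.5; 0 0 0 0 0 0 0.58; 0 0 0 0 0 0 0.65; 0 0 0 0 0 0 0.71; 0 0 0 0 0 0 0.77; 0 0 0 0 0 0 0.85; 0 0 0 0 0 0 0.95; 0 0 0 0 0 0 0.95"}}

```text
clock: 28.5
eef_pos: [0.4248, 0.077, 0.043]
orientation: [-0.0, 0.998, -0.063, 0.001]
contact_force: [-0.6, -0.4, 5.9]
finger_gap: 0.0204
```

```bash
python3 go.py .425 .077 .041 -7
```

```text
t 28.5 tcp [0.4248 0.077  0.043 ] yaw -7.2 tilt z [ 0.002 -0.    -1.   ] gap 0.0204 F [-0.6 -0.4  5.9] q1,q6 [ 2. 99.]
shift cm [ 0.02 -0.    0.2 ] len 0.2
turn deg [-0.01 -0.09 -0.17]
```

Emit:
{"method": "servo_tool", "body": {"plan": "0 0 -0.3 0 0 0 0.95; 0 0 -0.8 0 0 0 0.95; 0 0 -2 0 0 0 0.95; 0 0 -4 0 0 0 0.95; 0 0 -6.5 0 0 0 0.95; 0 0 -9 0 0 0 0.95; 0 0 -11 0 0 0 0.95; 0 0 -12 0 0 0 0.95"}}

```text
clock: 29.17
eef_pos: [0.4255, 0.0771, 0.1649]
orientation: [-0.0, 0.998, -0.063, 0.002]
contact_force: [0.7, 0.1, -1.1]
finger_gap: 0.02
```

```bash
python3 go.py .585 -.2615 .165 -7
```

```text
t 29.17 tcp [0.4255 0.0771 0.1649] yaw -7.2 tilt z [ 0.004  0.    -1.   ] gap 0.02 F [ 0.7  0.1 -1.1] q1,q6 [ 2. 99.]
shift cm [20.05 31.6   0.05] len 37.4
turn deg [-0.04 -0.24 -0.17]
```

Emit:
{"method": "servo_tool", "body": {"plan": "0.1 0.4 0 0 0 0 0.95; 0.5 1.6 0 0 0 0 0.95; 1.3 3.8 0 0 0 0 0.95; 2.3 6.4 0 0 0 0 0.95; 3.4 9.2 0 0 0 0 0.95; 4.6 12 0 0 0 0 0.95; 5.8 14.8 0 0 0 0 0.95; 7.2 17.5 0 0 0 0 0.95"}}

```text
clock: 29.83
eef_pos: [0.4721, -0.1069, 0.1601]
orientation: [-0.0, 0.998, -0.063, -0.002]
contact_force: [0.2, 0.3, -1.1]
finger_gap: 0.0203
```

Emit:
{"method": "servo_tool", "body": {"plan": "1.6 2.5 0 0 0 0 0.95; 3.6 4.9 0 0 0 0 0.95; 5.8 7.2 0 0 0 0 0.95; 8.1 9.5 0 0 0 0 0.95; 10.3 11.6 0 0 0 0 0.95; 12 13.2 0 0 0 0 0.95; 12.8 14 0 0 0 0 0.95; 12.8 14 0 0 0 0 0.95"}}

```text
clock: 30.5
eef_pos: [0.5836, -0.2623, 0.1602]
orientation: [-0.0, 0.998, -0.063, -0.001]
contact_force: [0.1, -0.1, -0.8]
finger_gap: 0.0199
```

```bash
python3 go.py .585 -.2615 .125 -7
```

```text
t 30.5 tcp [ 0.5836 -0.2623  0.1602] yaw -7.3 tilt z [-0.001  0.    -1.   ] gap 0.0199 F [ 0.1 -0.1 -0.8] q1,q6 [-30.  67.]
shift cm [ 0.13 -0.1   3.52] len 3.5
turn deg [-0.01  0.07 -0.27]
```

Lower to about 12 mm above the seat, then measure lid against pot.

Emit:
{"method": "servo_tool", "body": {"plan": "0.1 -0.1 0.3 0 0 0 0.95; 0.1 -0.1 1 0 0 0 0.95; 0.1 -0.1 2 0 0 0 0.95; 0.1 -0.1 3 0 0 0 0.95; 0.1 -0.1 3.8 0 0 0 0.95; 0.1 -0.1 4.2 0 0 0 0.95; 0.1 -0.1 4.2 0 0 0 0.95; 0.1 -0.1 4.2 0 0 0 0.95"}}

```text
clock: 31.17
eef_pos: [0.584, -0.2593, 0.1197]
orientation: [-0.0, 0.998, -0.062, -0.0]
contact_force: [0.1, 0.6, -2.2]
finger_gap: 0.0201
```

```bash
python3 go.py .585 -.2615 .103 -7; python3 - <<'E'
from rig import *; from cyl import *
c=read_camera("scene"); np.savez("scene7.npz",**c); s0=dict(np.load("scene0.npz"))
s=sense()["eef_pos"]; zb=s[2]-.043
print("pot0",cyl(s0,.585,-.2615,.006,.055,.045,.055),"pot now",cyl(c,.585,-.2615,.006,.055,.045,.055))
w=world(c); P=w[(np.hypot(w[...,0]-s[0],w[...,1]-s[1])<.06)&(abs(w[...,2]-zb-.008)<.006)]; print("lid",circ(P),len(P),"zb",zb)
print("top pot", cyl(dict(np.load("top0.npz")),.585,-.2615,.006,.06,.045,.055))
cv2.imwrite(f"pics/scene7.png",cv2.resize(c["color"][90:240,160:340,::-1],None,fx=4,fy=4,interpolation=2))
E
```

```text
t 31.17 tcp [ 0.584  -0.2593  0.1197] yaw -7.2 tilt z [-0.001  0.    -1.   ] gap 0.0201 F [ 0.1  0.6 -2.2] q1,q6 [-30.  67.]
shift cm [0.13 0.2  1.67] len 1.7
turn deg [-0.02  0.05 -0.16]
pot0 (array([ 0.5853, -0.2606]), 763, np.float64(0.01)) pot now (array([ 0.5848, -0.2618]), 392, np.float64(0.0108))
lid (0.5852, -0.2592, 0.05) 445 zb 0.0772713534740381
top pot (array([ 0.5834, -0.261 ]), 886, np.float64(0.0115))
```

View pics/scene7.png

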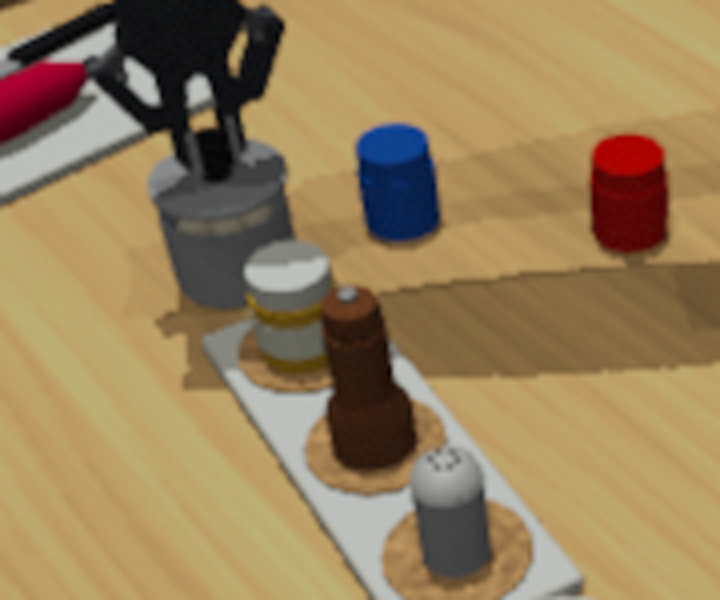

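```bash
python3 - <<'E'
from cyl import *
for n in("scene0","top0"):
    c=dict(np.load(n+".npz")); w=world(c)
    x=np.array([.585,-.2615])
    for z0 in (.060,):
        for it in range(6):
            r=np.hypot(w[...,0]-x[0],w[...,1]-x[1]); P=w[(r>.038)&(r<.05)&(w[...,2]>z0)][:,:2]
            x=least_squares(lambda p:np.hypot(P[:,0]-p[0],P[:,1]-p[1])-.0435,x,loss="soft_l1",f_scale=.002).x
        print(n,"rim",x.round(4),len(P))
    # outer side only, points facing camera
    cam=-cv2.Rodrigues(c["rvec"])[0].T@c["tvec"].ravel(); d=cam[:2]-x; d/=np.linalg.norm(d)
    m=(w[...,2]>.008)&(w[...,2]<.055)&(((w[...,:2]-x)@d)>0.02)&(np.hypot(w[...,0]-x[0],w[...,1]-x[1])<.055)&(np.hypot(w[...,0]-x[0],w[...,1]-x[1])>.036)
    P=w[m][:,:2]; f=least_squares(lambda p:np.hypot(P[:,0]-p[0],P[:,1]-p[1])-.045,x,loss="soft_l1",f_scale=.002); print("side",f.x.round(4),len(P),np.std(f.fun).round(4))
E
```

```text
scene0 rim [ 0.5851 -0.2602] 139
side [ 0.5848 -0.2618] 383 0.0015
top0 rim [ 0.5833 -0.2622] 150
side [ 0.584  -0.2632] 153 0.0008
```

Emit:
{"method": "servo_tool", "body": {"plan": "0.1 0.1 0.1 0 0 0 0.95; 0.1 0.2 0.3 0 0 0 0.95; 0.1 0.2 0.5 0 0 0 0.95; 0.1 0.2 0.7 0 0 0 0.95; 0.1 0.2 0.8 0 0 0 0.95; 0.1 0.2 0.9 0 0 0 0.95; 0.1 0.2 0.9 0 0 0 0.95; 0.1 0.2 0.9 0 0 0 0.95"}}

```text
clock: 31.88
eef_pos: [0.585, -0.2617, 0.111]
orientation: [-0.0, 0.998, -0.063, -0.0]
contact_force: [0.4, 0.1, -1.9]
finger_gap: 0.0201
```

```bash
python3 go.py .585 -.2612 .103 -7
```

```text
t 31.88 tcp [ 0.585  -0.2617  0.111 ] yaw -7.2 tilt z [-0.  0. -1.] gap 0.0201 F [ 0.4  0.1 -1.9] q1,q6 [-30.  67.]
shift cm [-0.   -0.05  0.8 ] len 0.8
turn deg [-0.01  0.01 -0.17]
```

Emit:
{"method": "servo_tool", "body": {"plan": "0 -0.05 0.1 0 0 0 0.95; 0 -0.05 0.2 0 0 0 0.95; 0 -0.05 0.35 0 0 0 0.95; 0 -0.05 0.5 0 0 0 0.95; 0 -0.05 0.6 0 0 0 0.95; 0 -0.05 0.68 0 0 0 0.95; 0 -0.05 0.74 0 0 0 0.95; 0 -0.05 0.74 0 0 0 0.95"}}

```text
clock: 32.55
eef_pos: [0.585, -0.2612, 0.1035]
orientation: [-0.0, 0.998, -0.063, -0.0]
contact_force: [0.7, -0.3, -1.8]
finger_gap: 0.0202
```

Emit:
{"method": "servo_tool", "body": {"plan": "0 0 0.03 0 0 0 0.95; 0 0 0.06 0 0 0 0.95; 0 0 0.1 0 0 0 0.95; 0 0 0.12 0 0 0 0.95; 0 0 0.14 0 0 0 0.95; 0 0 0.14 0 0 0 0.95; 0 0 0.14 0 0 0 0.95; 0 0 0.14 0 0 0 0.95"}}

```text
clock: 33.22
eef_pos: [0.5852, -0.2613, 0.1031]
orientation: [0.0, 0.998, -0.063, 0.0]
contact_force: [-3.2, 0.9, 6.2]
finger_gap: 0.0199
```

Seated at TCP z .1031, as expected (.103). Release.

Emit:
{"method": "servo_tool", "body": {"plan": "0 0 -0.1 0 0 0 0.85; 0 0 -0.1 0 0 0 0.77; 0 0 -0.1 0 0 0 0.72; 0 0 -0.1 0 0 0 0.65; 0 0 -0.1 0 0 0 0.55; 0 0 -0.1 0 0 0 0.45; 0 0 -0.1 0 0 0 0.35; 0 0 -0.1 0 0 0 0.35"}}

```text
clock: 33.88
eef_pos: [0.5851, -0.2613, 0.1033]
orientation: [0.0, 0.998, -0.063, 0.0]
contact_force: [0.7, 0.5, -0.9]
finger_gap: 0.0554
```

Emit:
{"method": "servo_tool", "body": {"plan": "0 0 -0.5 0 0 0 0.35; 0 0 -1.5 0 0 0 0.35; 0 0 -3 0 0 0 0.35; 0 0 -5 0 0 0 0.35; 0 0 -7 0 0 0 0.35; 0 0 -9 0 0 0 0.35; 0 0 -10.5 0 0 0 0.35; 0 0 -11 0 0 0 0.35"}}

```text
clock: 34.55
eef_pos: [0.5869, -0.2623, 0.2179]
orientation: [0.001, 0.998, -0.063, 0.003]
contact_force: [0.0, -0.3, 0.5]
finger_gap: 0.0555
```

Emit:
{"method": "servo_tool", "body": {"plan": "-1 1 0 0 0 0 0.35; -3 2.5 0 0 0 0 0.35; -6 4.5 0 0 0 0 0.35; -9 6.5 0 0 0 0 0.35; -12 8.5 0 0 0 0 0.35; -14 10 0 0 0 0 0.35; -15 11 0 0 0 0 0.35; -15 11 0 0 0 0 0.35"}}

```text
clock: 35.22
eef_pos: [0.419, -0.3526, 0.2123]
orientation: [-0.0, 0.998, -0.065, -0.001]
contact_force: [0.1, 0.9, 0.5]
finger_gap: 0.0555
```

```bash
python3 go.py; cat > fin.py <<'E'
from rig import *; from cyl import *; from meas import fitmask
for n in("scene","top"):
    c=read_camera(n); np.savez(n+"9.npz",**c); w=world(c)
    print(n,"jar",cyl(c,.601,-.1366,.024,.065,.029),"salt",cyl(c,.629,.081,.024,.077,.021),"mill",cyl(c,.6154,-.0286,.023,.046,.027))
    m=(np.hypot(w[...,0]-.585,w[...,1]+.261)<.06)&(w[...,2]>.0605)&(w[...,2]<.08); P=w[m]
    A=np.c_[P[:,:2]-[.585,-.261],np.ones(len(P))]; k=np.linalg.lstsq(A,P[:,2],rcond=None)[0]
    print("lid",circ(P),"plane tilt deg",np.degrees(k[:2]).round(1),"z",k[2].round(4))
    a=(90,290,150,410) if n=="scene" else (120,290,230,490)
    cv2.imwrite(f"pics/{n}9.png",cv2.resize(c["color"][a[0]:a[1],a[2]:a[3],::-1],None,fx=3,fy=3,interpolation=2))
E
python3 fin.py
```

```text
t 35.22 tcp [ 0.419  -0.3526  0.2123] yaw -7.4 tilt z [-0.003  0.001 -1.   ] gap 0.0555 F [0.1 0.9 0.5] q1,q6 [-47.  51.]
scene jar (array([ 0.6018, -0.1364]), 198, np.float64(0.0013)) salt (array([0.6293, 0.0813]), 284, np.float64(0.0009)) mill (array([ 0.6153, -0.0285]), 145, np.float64(0.001))
lid (0.586, -0.2598, 0.0497) plane tilt deg [-0.2 -0.8] z 0.0687
top jar (array([ 0.6006, -0.1379]), 89, np.float64(0.001)) salt (array([0.6288, 0.08  ]), 79, np.float64(0.003)) mill (array([ 0.6145, -0.0295]), 50, np.float64(0.0037))
lid (0.584, -0.2619, 0.0484) plane tilt deg [0.2 0.1] z 0.0698
```

View pics/scene9.png

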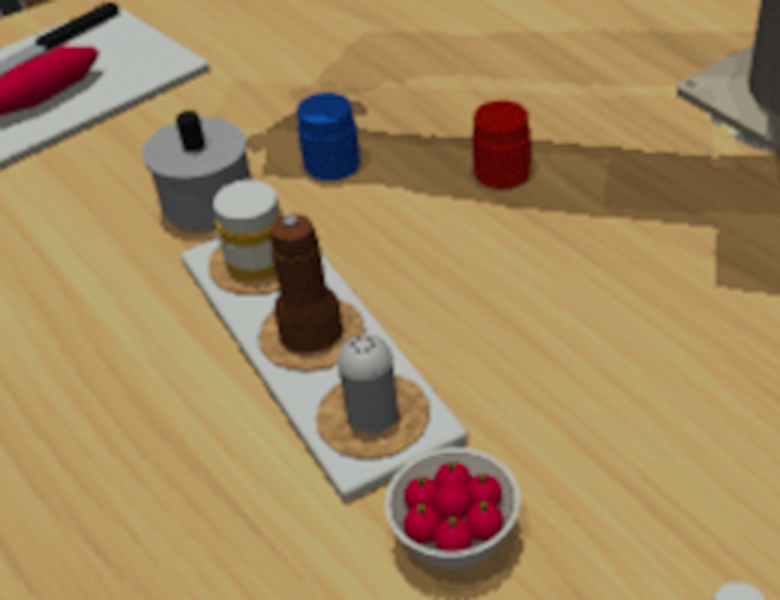

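View pics/top9.png

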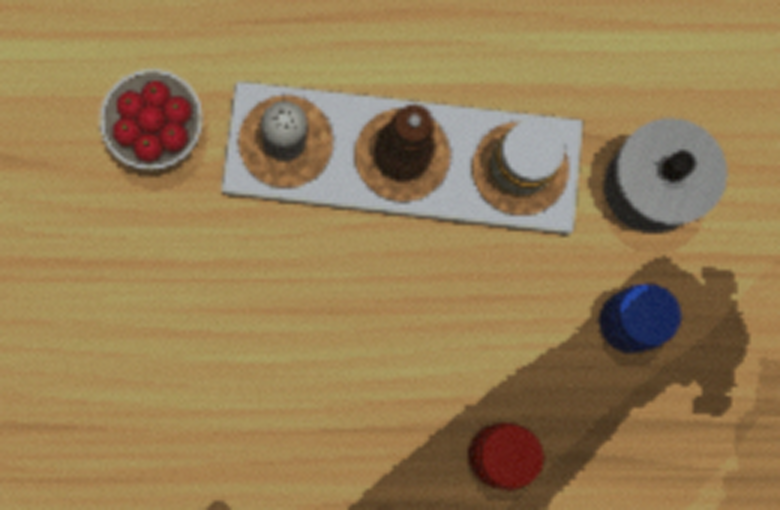

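Both pictures show the jar, mill and salt upright and centred, the lid level on the pot, and the robot clear of everything. Handing in.

```bash
python3 -c "
from rig import *
print(sign_off(), sense()['clock'])"
```

```text
the job is handed in; nothing more can be done
the job is handed in; nothing more can be done
```

The job is done and handed in at about 35 s of the 115 s allowed. I worked in the order asked: mustard jar on the right coaster beside the pot, salt on the left coaster beside the bowl, pepper mill on the middle coaster, then the lid on the pot. Each piece was lowered slowly until it touched (about 6–8 N) and only then released.

- **Condiments:** in the last pictures both cameras put the jar, salt and mill within about 2 mm of their coaster centres, all upright.
- **Lid:** it came to rest at the expected height and lies within about 1 mm of the pot's centre. The tilt fits gave under 1°.
- **Left alone:** the pot, the bowl and the blue and red look-alikes look unmoved. The vinegar bottle was never approached, but I did not re-measure it.
- **Disagreement:** the two cameras differ by up to about 3 mm in absolute position, so I aimed at the mean of the two. No check failed.

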